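# Tip the gas can into its cradle and latch it

## Task

Load the torch gas can: push it over near its top so that it falls into the trough of its cradle with its nozzle towards the sprung head, then push on its base, gently, until it is home and the catch has sprung up behind it. Tip and slide the can without ever picking it up, do not force it, and leave the tweezers, oilstone and small carton where they are.

Things in the scene. Friction and masses are not known exactly. Their poses are not given: they have to be found in the camera images.
- can: Black gas can, grey-blue nozzle cap, about 0.29 kg. Cylinder 67 mm across: body to 156 mm, flat shoulder at 173 mm, then a nozzle 28 mm across up to 196 mm. Origin: centre of the base; z from base to nozzle. Starts upright on the tipping block. Centre of mass about 92 mm up: it falls over by itself once tilted some 15 degrees; pushed low it slides instead. Push with at most 25 N.
- can_nose (a point): Centre of the nozzle's flat end, 196 mm from the base on the can's axis.
- cradle: Fixed grey bed plate, 364 x 112 mm, top 12 mm above the bench. Origin: on its underside, below the middle of the tipping block. x runs along the bed from there to the sprung head, z up; the bed spans x -45 to 319 mm. The aluminium trough's 45-degree walls, 36 mm high, run from x 52 to 232 mm about y = 0; the can lies in it on the bed, axis 33.5 mm above the bed top.
- block_edge (a point): Middle of the tipping block's straight top edge on the trough's side, over which the can tips (24 mm along x from the cradle's origin). The black rubber block on the bed, on which the can stands, is 48 mm along x, 64 mm across and 10 mm high (its top 22 mm above the bench).
- bed_end (a point): Point on the bed's top at its far end (x 319 mm). Near it stands the head, dark steel, 60 mm high: a yoke with a 36 mm slot that lets the nozzle through and stops the can's shoulder, and the plunger behind. The head is clamped anew each time: the yoke's face is anywhere from x 246 to 262 mm from the cradle's origin and is not reported, so home must be felt.
- plunger (a joint): Brass spring plunger, 20 mm across, in the head; the nozzle's end presses it. 0 = fully out, grows in metres as pushed in. Spring 3 N plus 0.35 N per mm. It meets the nozzle 10 mm before the can's shoulder meets the solid yoke; with the can latched it reads about 0.0065.
- catch (a joint): Steel spring catch, 15 mm wide, in the slot of the bed, standing 5 mm above it; moves with the head. 0 = up, grows to 0.006 m as pressed down. The lying can holds it down by its own weight; it springs up behind the can's base (176.5 mm from the yoke's face) when the can is within 3.5 mm of the solid stop, and then holds the can there.
- tweezers: Steel tweezers lying on the bench on the robot's side of the cradle, 121 mm long, 12 mm high, parallel to the cradle. Bystander.
- oil_stone: Grey oilstone on a wooden base, 108 x 44 x 24 mm high, origin at its underside; on the far side of the cradle. Bystander.
- pale_carton: Small pale blue lidded box, 62 x 48 x 40 mm high, origin at its underside; on the far side of the cradle. Bystander.
Mind the look-alikes: they are no part of the job. Leave any green look-alike of the can alone.

How it is judged:
By the outcome, as a careful person would: the job done as asked, in the order asked, and still so for the second after the job is handed in, with the robot touching nothing.
It also fails if it takes over 43 s, if anything falls off the work surface, if the arm or the gripper's body presses on something with over 40 N, if the wrist force passes 120 N, or if a joint passes its speed limit or range.

## Robot

A 7-joint arm with a two-finger parallel gripper is mounted at the origin on a cart in front of the work surface, level with it; the furniture and walls round the work are solid. World frame = base frame: x ahead of the robot, y to its left, z up, the work surface at z = 0. Lengths are in mm, angles in rad, forces in N, time in s.
With the tool pointing down it reaches from about 400 to 875 mm from the base axis. Payload 4.4 kg.
Tool frame: the origin (TCP) lies at the very end of the fingers, on their centre line; the grasp point (between the pads) lies 19 mm behind it (ctrl.grip_point_offset is the distance from the TCP to the grasp point, in mm); z points along the fingers, y is the line along which they close (so a half turn about z gives the same grasp; the last joint's range is limited). The gripper opens to 85 mm and grips with 20 to 120 N. Pads are 22 mm wide; open, the fingers measure 114 mm over their backs; the gripper's body (76 mm by 85 mm) begins 54 mm behind the grasp point. The pads swing forward as they close: fully open they stand 13 mm farther back than shut.
Start: joints at [-0.066, 0.628, 0.038, 1.517, -0.027, 0.996, -0.02], TCP at [650.014, 0.028, 199.313] pointing down, gripper open.
Joint ranges: [-3.06, 3.06], [-0.37, 2.12], [-1.25, 1.32], [0.18, 2.47], [-1.1, 4.24], [0.23, 1.98], [-2.94, 2.94]. Speed limits (rad/s): [2.57, 2.57, 3.14, 3.14, 3.14, 3.14, 3.14].

## Interface

Orientations are given as [roll, pitch, yaw] about the fixed x, y, z axes, in that order (R = Rz(yaw) Ry(pitch) Rx(roll)).
In Python, from cell import ctrl gives the robot as it stands.
- The arm moves only by the tool jog_arm, never from a script. Its argument "increments" is one flat list of numbers, 7 for each row, row after row: the finger opening in cm, from 0 to 8.54, then the shift along the tool's x, y, z in cm, then the turn, a rotation vector about the tool's x, y, z in degrees. In form: [fingers, x, y, z, rx, ry, rz, fingers, x, y, z, rx, ry, rz, ...]. A call has 1 to 20 rows; each row is the pose to reach, as a shift and turn from the pose commanded when the call began, along the tool's axes at that moment; what a row does not reach only later rows make up. A row lasts 1/10 s, in which the tool goes at most 50 mm and 8.59 degrees, less where a joint would pass 70% of its speed; a pose out of reach is approached as far as the arm can. A call with a gripper value outside its range is refused whole. The fingers move at their own pace and stop on an object; the grip force is fixed at half the most. Time passes only in rows, so rows that repeat a pose let the fingers close. It gives the time, the measured TCP pose, the force, the opening and the grip force at its end, in the units of the state.
- ctrl.read_state(): the state, without advancing time (a new reading comes with each control period).
- ctrl.get_image(name): name is "scene" or "side" or "wrist"; returns the picture (480x640x3 uint8, red, green, blue); there is no depth.
- ctrl.camera_params(name): a dict with "fx", "fy", "cx", "cy" (pixels), "distortion" ([k1, k2, p1, p2, k3] as OpenCV has them; the pictures are not rectified), "extrinsics" (4x4, takes a point from world to camera coordinates). Camera axes: x right, y down, z forward; pixel columns grow to the right and rows downward; lengths in mm; the calibration is good to about 2 mm. A picture is of the moment at which its call begins: read the wrist's pose just before it. camera_params takes no time and is no camera call; for the wrist camera it gives the pose at the moment of the call.
- ctrl.finish_job(): hands the job in; it is judged then, once.
The state is a dict: "clock": time; "qpos": joint angles; "qd": joint speeds; "tau": joint torques, N m; "eef_pos": TCP position; "tool_rot": TCP orientation; "force": force on the tool from outside, world axes, zero at the start; "torque": the same for the moment, N m; "width": finger opening in mm; "gripper_force": force on a finger pad.
Only numpy, scipy, OpenCV 4.12 (cv2) and the standard library are available. Lean on these libraries where they do the work, as an engineer would, in place of code of your own. Each camera call takes 0.05 s, during which the arm holds its last target. There are 200 camera calls.

## Working session

There is one attempt and no reset: what is moved stays moved. The work goes in short steps, Python scripts to look and compute and a tool call to move; the robot and the scene stay as the last step left them, time stands still between calls to the robot, and variables do not carry over. Pictures are saved under pics/ and viewed, at most 10 in all, crops included, and the job is handed in when it is done.

Besides the shell and the picture viewer there is one more tool, called as a command line: name --argument value ..., lists and objects as JSON in quotes. jog_arm: Moves the arm, as the interface text tells. Its arguments: {"type":"object","properties":{"increments":{"type":"array","items":{"type":"number"}}},"required":["increments"]}

```bash
mkdir -p pics; ls; python3 - <<'E'
from cell import ctrl
import cv2
for n in("scene","side"):
    cv2.imwrite(f"pics/{n}0.png",ctrl.get_image(n)[:,:,::-1])
    p=ctrl.camera_params(n);print(n,p)
s=ctrl.read_state();print(s)
E
```

```text
pics
scene {'fx': 534.2432638353217, 'fy': 534.2432638353217, 'cx': 322.307066257106, 'cy': 238.08796803886756, 'distortion': array([-0.08744978,  0.        ,  0.        ,  0.        ,  0.        ]), 'extrinsics': array([[-8.33865862e-01, -5.51831528e-01,  1.22347746e-02,
         4.66185696e+02],
       [-4.22555031e-01,  6.23942919e-01, -6.57375448e-01,
         2.92060325e+02],
       [ 3.55126697e-01, -5.53332810e-01, -7.53463888e-01,
         9.01519414e+02],
       [ 0.00000000e+00,  0.00000000e+00,  0.00000000e+00,
         1.00000000e+00]])}
side {'fx': 546.9609564953266, 'fy': 546.9609564953266, 'cx': 319.51690534278157, 'cy': 238.25766335767253, 'distortion': array([-0.12397923,  0.        ,  0.        ,  0.        ,  0.        ]), 'extrinsics': array([[-8.82716764e-01, -4.69890455e-01,  3.75158246e-03,
         4.77187023e+02],
       [-3.11008180e-01,  5.78225007e-01, -7.54274322e-01,
         2.67462450e+02],
       [ 3.52257046e-01, -6.66977362e-01, -6.56548682e-01,
         8.03856252e+02],
       [ 0.00000000e+00,  0.00000000e+00,  0.00000000e+00,
         1.00000000e+00]])}
{'clock': 0.1, 'qpos': array([-0.0658019 ,  0.62927827,  0.03843961,  1.51825842, -0.02699615,
        0.99631604, -0.02001916]), 'qd': array([ 0.00060341, -0.00103643, -0.000123  , -0.00297978,  0.00261438,
        0.0018051 ,  0.0011472 ]), 'tau': array([ 3.65140630e-03, -5.64529252e+01,  1.23032581e+00, -1.93971133e+01,
        1.11524854e-02,  5.46943455e-03, -1.37002465e-05]), 'eef_pos': array([6.49380925e+02, 3.30439236e-02, 1.98468112e+02]), 'tool_rot': array([-3.13985049e+00,  1.91234434e-05,  1.57078556e+00]), 'force': array([0.971256  , 0.31362526, 0.37615373]), 'torque': array([-0.03579931, -0.00452905,  0.04942049]), 'gripper_force': 0.0, 'width': 85.41943529902115}
```

View pics/scene0.png

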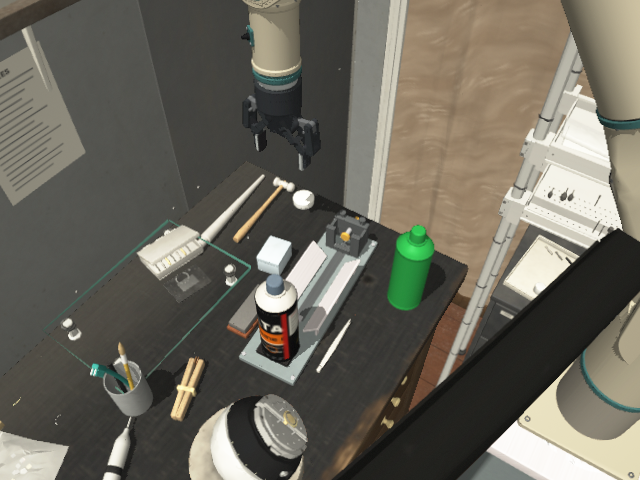

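View pics/side0.png

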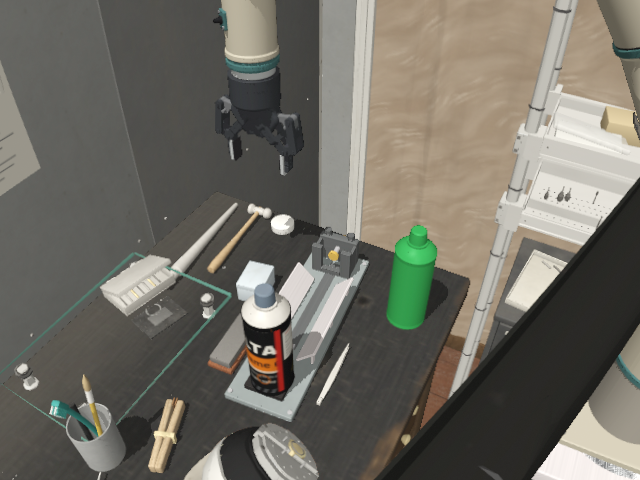

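```bash
cat > h.py <<'E'
import numpy as np,cv2
from cell import ctrl
def cam(n):
    p=ctrl.camera_params(n);return np.array([[p['fx'],0,p['cx']],[0,p['fy'],p['cy']],[0,0,1]]),p['distortion'],p['extrinsics']
def ray(c,uv):
    K,d,E=c;q=cv2.undistortPoints(np.array([[uv]],float),K,d)[0,0]
    R=E[:3,:3];return -R.T@E[:3,3],R.T@np.array([q[0],q[1],1])
def atz(c,uv,z):
    o,v=ray(c,uv);return o+v*(z-o[2])/v[2]
def proj(c,P):
    K,d,E=c;return cv2.projectPoints(np.atleast_2d(np.array(P,float)),cv2.Rodrigues(E[:3,:3])[0],E[:3,3],K,d)[0][:,0]
E
python3 - <<'E'
import cv2
a=cv2.imread('pics/scene0.png')[205:390,220:400];cv2.imwrite('pics/sc.png',cv2.resize(a,None,fx=3.2,fy=3.2,interpolation=2))
a=cv2.imread('pics/side0.png')[225:425,205:385];cv2.imwrite('pics/si.png',cv2.resize(a,None,fx=3,fy=3,interpolation=2))
E
```

```text
(no output)
```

View pics/sc.png

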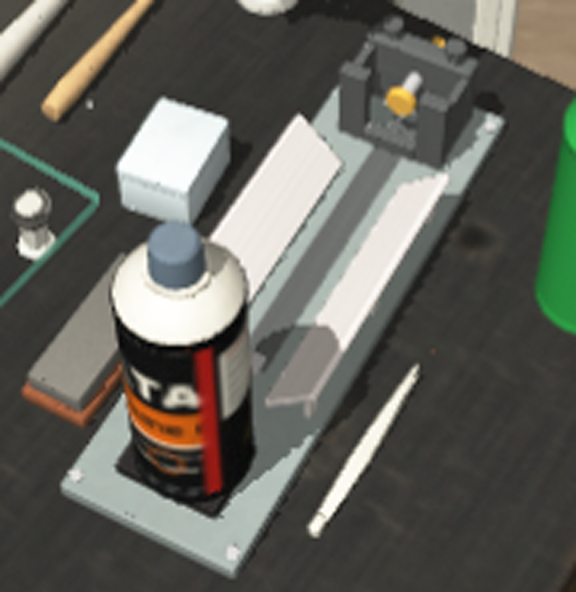

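View pics/si.png

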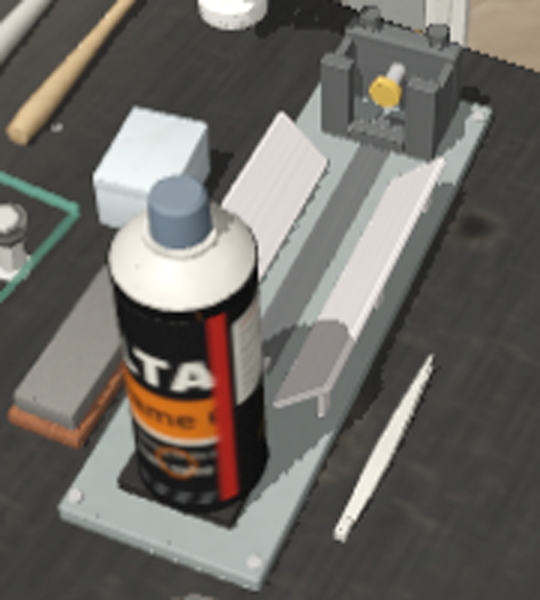

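```bash
cat > m.py <<'E'
from h import *
from scipy.optimize import least_squares
S=cam('scene');D=cam('side')
sc=lambda u:(np.array(u)/3.2+[220,205]); si=lambda u:(np.array(u)/3+[205,225])
A=[sc(u) for u in[(62,489),(236,567),(504,118)]];B=[si(u) for u in[(60,510),(262,577),(492,102)]]
for a,b in zip(A,B):print(atz(S,a,12).round(1),atz(D,b,12).round(1))
for sgn in(1,-1):
    loc=np.array([[-45,sgn*56],[-45,-sgn*56],[319,-sgn*56]])
    def f(q):
        c,s=np.cos(q[2]),np.sin(q[2]);W=np.c_[loc@np.array([[c,s],[-s,c]])+q[:2],[12]*3]
        return np.r_[(proj(S,W)-A).ravel(),(proj(D,W)-B).ravel()]
    p0=atz(S,A[0],12);
    d=atz(S,A[2],12)-atz(S,A[1],12)
    r=least_squares(f,[p0[0],p0[1],np.arctan2(d[1],d[0])]);print(sgn,r.x,np.degrees(r.x[2]),r.cost)
n1=sc((176,236));n2=si((180,191))
def g(P):return np.r_[proj(S,P)[0]-n1,proj(D,P)[0]-n2]
print('nozzle',least_squares(g,[600,0,218]).x,atz(S,n1,218),atz(D,n2,218))
for uv in[(415,370),(315,530)]:print('tweez',atz(S,sc(uv),6))
for uv in[(25,390),(85,410)]:print('stone',atz(S,sc(uv),14))
for uv in[(118,160),(180,180),(230,122),(170,98)]:print('box',atz(S,sc(uv),40))
for uv in[(407,305),(98,200)]:print('green can/glass',atz(S,uv if uv[0]==407 else sc(uv),0 if uv[0]==407 else 60))
E
python3 m.py
```

```text
[560.5 265.6  12. ] [561.4 265.6  12. ]
[453.1 249.7  12. ] [452.8 249.7  12. ]
[ 491.9 -109.5   12. ] [ 493.5 -112.9   12. ]
1 [512.10528854 212.74210949  -1.45518618] -83.3760266218071 3.562903667405859
-1 [507.65239465 209.89740304  -1.84189753] -105.53295489361133 8012.382424016038
nozzle [515.9517763  200.49124795 208.04212219] [511.37034704 206.19697618 218.        ] [510.06309154 208.23204488 218.        ]
tweez [440.27161463  86.01444572   6.        ]
tweez [431.62716608 205.06710567   6.        ]
stone [617.83457213 228.5285678   14.        ]
stone [580.72777389 219.43034857  14.        ]
box [664.46966162  78.12096415  40.        ]
box [622.92141121  69.23551527  40.        ]
box [624.82864838  13.62124124  40.        ]
box [668.61173716  18.73902804  40.        ]
green can/glass [367.71317127 -10.01812973   0.        ]
green can/glass [643.86291384 121.1550888   60.        ]
```

```bash
python3 - <<'E'
from h import *
S=cam('scene');D=cam('side')
for a in [(265,430),(280,405),(300,430),(200,440)]:
    print(a,atz(S,a,0).round(),atz(S,a,80).round())
print(proj(S,[504,282,0]),proj(S,[504,282,165]),proj(S,[504,282,240]))
for a in[(281,398),(262,330)]:print(atz(D,a,0))
print(-S[2][:3,:3].T@S[2][:3,3],-D[2][:3,:3].T@D[2][:3,3])
E
```

```text
(265, 430) [446. 342.   0.] [423. 363.  80.]
(280, 405) [452. 293.   0.] [428. 319.  80.]
(300, 430) [398. 310.   0.] [379. 334.  80.]
(200, 440) [524. 415.   0.] [493. 430.  80.]
[[259.41241145 384.31453078]] [[250.73523483 335.51348171]] [[245.8590883  307.74169637]]
[ 4.88661251e+02  2.22965001e+02 -1.13686838e-13]
[586.09684235 123.23902397   0.        ]
[191.99428541 573.86726332 865.5519331 ] [221.23996631 605.72607292 727.72061478]
```

jog_arm --increments '[0,0,0,-7,0,0,-3,0,0,0,-7,0,0,-6.6,0,10,-3,-7,0,0,-6.6]'

```text
clock: 0.4
eef_pos: [639.7, 38.3, 272.7]
tool_rot: [3.134, 0.007, 1.674]
force: [1.6, -0.3, -0.7]
width: 44.1
gripper_force: 0.0
```

```bash
python3 - <<'E'
from h import *
from scipy.optimize import least_squares
S=cam('scene');D=cam('side')
for n1,n2 in [((266,394),(268,424)),((302,425),(315,463)),((290,418),(298,452)),((215,412),(215,450))]:
    r=least_squares(lambda P:np.r_[proj(S,P)[0]-n1,proj(D,P)[0]-n2],[430,350,80]);print(r.x.round(),r.cost)
s=ctrl.read_state();print(s['eef_pos'],s['tool_rot'])
E
```

```text
[433. 337. 143.] 2.2970827860445393
[377. 325.  78.] 7.303719775053067
[393. 336. 110.] 1.4279911221377033
[465. 401. 159.] 21.655083342721525
[639.65353089  38.33386962 272.74170907] [3.13370709 0.00730582 1.67395962]
```

jog_arm --increments '[0,24,-11,0,0,0,0,0,24,-11,0,0,0,0,0,24,-11,0,0,0,0,0,24,-11,0,0,0,0,0,24,-11,0,0,0,0,0,24,-11,0,0,0,0,0,24,-11,0,0,0,0,0,24,-11,0,0,0,0]'

```text
clock: 1.2
eef_pos: [499.5, 272.2, 269.1]
tool_rot: [3.141, 0.002, 1.685]
force: [-0.1, -0.9, 0.0]
width: -0.2
gripper_force: 0.0
```

```bash
cat > s.py <<'E'
from h import *
s=ctrl.read_state();p=s['eef_pos'];th=-1.455;u=np.array([np.cos(th),np.sin(th)]);v=np.array([-u[1],u[0]])
d=p[:2]-[512.1,212.7];print('t',s['clock'],'local x,y,z',(d@u).round(1),(d@v).round(1),p[2].round(1),'rot',s['tool_rot'].round(3),'F local',(s['force'][:2]@u).round(2),(s['force'][:2]@v).round(2),s['force'][2].round(2),p.round(1),s['width'].round(1))
E
python3 s.py
```

```text
Traceback (most recent call last):
  File "s.py", line 3, in <module>
    d=p[:2]-[512.1,212.7];print('t',s['clock'],'local x,y,z',(d@u).round(1),(d@v).round(1),p[2].round(1),'rot',s['tool_rot'].round(3),'F local',(s['force'][:2]@u).round(2),(s['force'][:2]@v).round(2),s['force'][2].round(2),p.round(1),s['width'].round(1))
                                                                                                                                                                                                                                          ^^^^^^^^^^^^^^^^
AttributeError: 'float' object has no attribute 'round'
```

```bash
sed -i "s/,s\['width'\].round(1)//" s.py; python3 s.py
```

```text
t 1.2 local x,y,z -60.5 -5.6 269.1 rot [3.141e+00 2.000e-03 1.685e+00] F local 0.88 -0.15 0.03 [499.5 272.2 269.1]
```

jog_arm --increments '[0,0.5,0.5,0,0,0,0,0,0.5,0.5,5,0,0,0,0,0.5,0.5,10.2,0,0,0,0,0.5,0.5,10.2,0,0,0,0,0.5,0.5,10.2,0,0,0]'

```text
clock: 1.7
eef_pos: [504.1, 278.0, 167.2]
tool_rot: [-3.14, 0.001, 1.684]
force: [0.0, -0.2, 0.8]
width: -0.1
gripper_force: 0.0
```

```bash
python3 s.py; python3 - <<'E'
from h import *
a=ctrl.get_image('side')[180:430,200:400,::-1];cv2.imwrite('pics/p1.png',cv2.resize(a,None,fx=2.4,fy=2.4))
E
```

```text
t 1.7 local x,y,z -65.8 -0.4 167.2 rot [-3.140e+00  1.000e-03  1.684e+00] F local 0.2 -0.02 0.8 [504.1 278.  167.2]
```

View pics/p1.png

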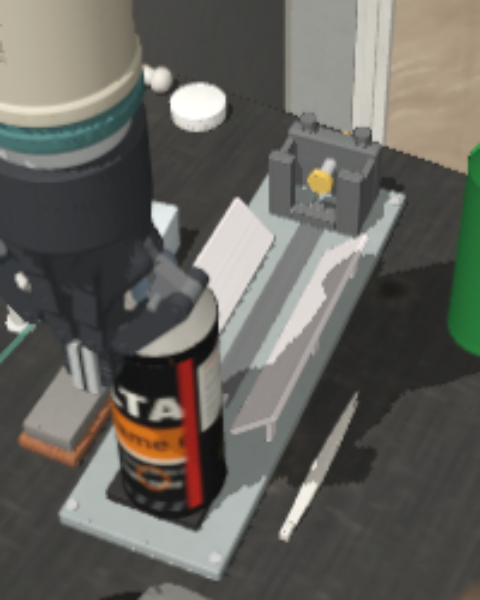

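```bash
python3 - <<'E'
from h import *
D=cam('side')
f=lambda P:(proj(D,P)-[200,180])*2.4
print(f([504.1,278,167.2]),f([504.1,278,190]),f([511,207,218]),f([511,209,22]),f([511,209,178]))
E
```

```text
[[101.28253152 415.54823297]] [[ 97.13198632 388.57190129]] [[155.74794218 258.73446695]] [[173.99465762 473.30170861]] [[158.41271789 310.87219739]]
```

jog_arm --increments '[0,-1,0,0.7,0,0,0,0,-1.6,0,0.7,0,0,0,0,-2.0,0,0.7,0,0,0,0,-2.3,0,0.7,0,0,0,0,-2.6,0,0.7,0,0,0,0,-2.9,0,0.7,0,0,0,0,-3.2,0,0.7,0,0,0]'

```text
clock: 2.45
eef_pos: [506.9, 247.4, 160.4]
tool_rot: [3.141, -0.0, 1.686]
force: [1.1, -0.1, 0.5]
width: -0.1
gripper_force: 0.0
```

```bash
python3 s.py; python3 - <<'E'
from h import *
a=ctrl.get_image('side')[230:430,200:360,::-1];cv2.imwrite('pics/p2.png',cv2.resize(a,None,fx=3,fy=3))
D=cam('side');p=ctrl.read_state()['eef_pos'];print((proj(D,p)-[200,230])*3)
E
```

```text
t 2.45 local x,y,z -35.0 -1.2 160.4 rot [ 3.141 -0.     1.686] F local 0.25 1.09 0.51 [506.9 247.4 160.4]
[[162.66096424 325.64177432]]
```

View pics/p2.png

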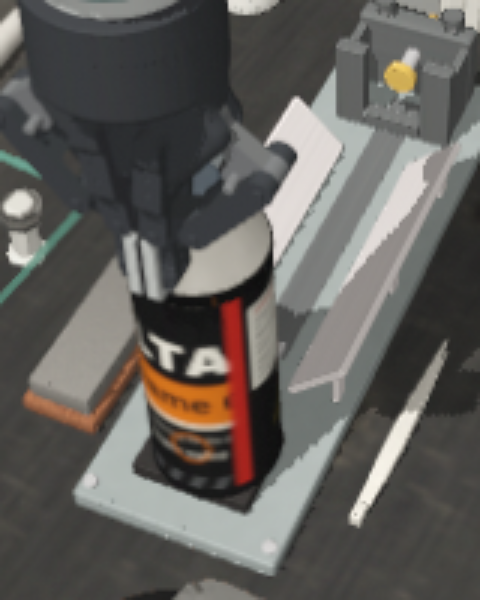

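jog_arm --increments '[0,-0.4,0.1,0.3,0,0,0,0,-0.8,0.1,0.4,0,0,0,0,-1.2,0.1,0.4,0,0,0,0,-1.6,0.1,0.4,0,0,0,0,-2,0.1,0.4,0,0,0]'

```text
clock: 3.0
eef_pos: [511.2, 229.0, 157.8]
tool_rot: [3.139, -0.002, 1.686]
force: [-1.5, 2.4, 12.1]
width: -0.0
gripper_force: 5.3
```

```bash
python3 s.py; python3 - <<'E'
from h import *
a=ctrl.get_image('side')[200:430,200:400,::-1];cv2.imwrite('pics/p3.png',cv2.resize(a,None,fx=2.6,fy=2.6))
E
```

```text
t 3.0 local x,y,z -16.3 1.0 157.8 rot [ 3.139e+00 -2.000e-03  1.686e+00] F local -2.6 -1.22 12.06 [511.2 229.  157.8]
```

View pics/p3.png

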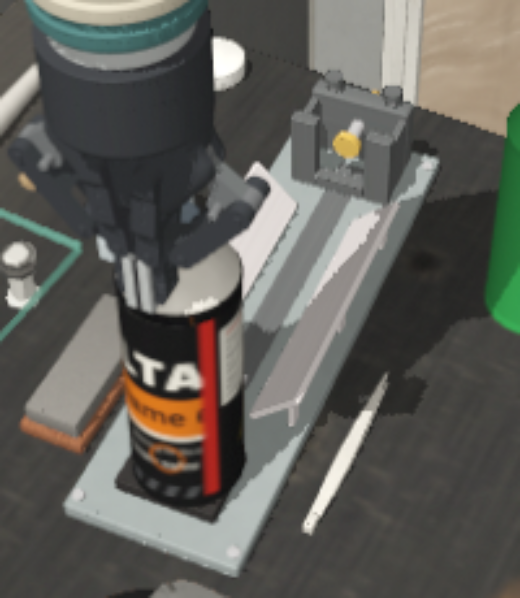

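```bash
python3 - <<'E'
from h import *
D=cam('side')
th=-1.455;u=np.array([np.cos(th),np.sin(th)]);v=np.array([-u[1],u[0]])
def L(P):
    d=P[:2]-[512.1,212.7];return (d@u).round(1),(d@v).round(1),P[2]
for a,z in [((237.5,343),167),((250.7,329.3),160.4),((257.7,319.2),157.8)]:
    print(a,[L(atz(D,a,z+k)) for k in(0,10,20,25)])
cv2.imwrite('pics/w1.png',ctrl.get_image('wrist')[:,:,::-1])
s=ctrl.read_state();print(s['force'],s['torque'],s['gripper_force'],s['eef_pos'])
E
```

```text
(237.5, 343) [(np.float64(-53.5), np.float64(12.7), np.float64(167.0)), (np.float64(-60.1), np.float64(8.2), np.float64(177.0)), (np.float64(-66.7), np.float64(3.6), np.float64(187.0)), (np.float64(-70.0), np.float64(1.3), np.float64(192.0))]
(250.7, 329.3) [(np.float64(-22.1), np.float64(10.1), np.float64(160.39999999999998)), (np.float64(-29.1), np.float64(5.6), np.float64(170.39999999999998)), (np.float64(-36.2), np.float64(1.1), np.float64(180.39999999999998)), (np.float64(-39.8), np.float64(-1.1), np.float64(185.39999999999998))]
(257.7, 319.2) [(np.float64(-0.8), np.float64(10.3), np.float64(157.79999999999995)), (np.float64(-8.2), np.float64(5.9), np.float64(167.79999999999995)), (np.float64(-15.6), np.float64(1.4), np.float64(177.79999999999995)), (np.float64(-19.4), np.float64(-0.8), np.float64(182.79999999999995))]
[-1.05160052  2.05645717  8.42608208] [ 0.2837396   0.26747964 -0.02279521] 4.03070710245629 [511.43217693 228.3998279  158.04175428]
```

View pics/w1.png

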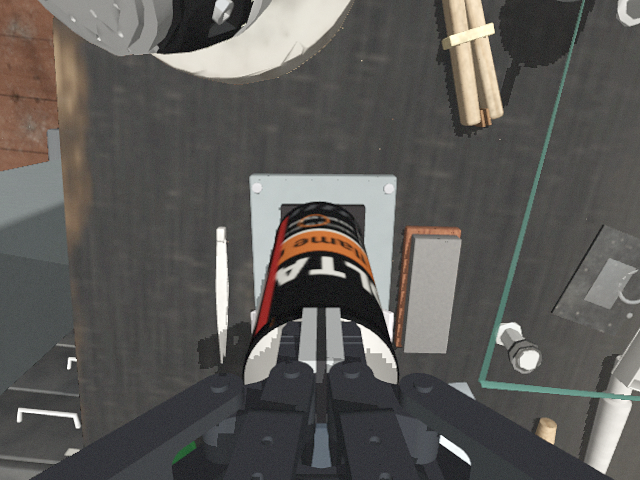

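```bash
python3 - <<'E'
from h import *
D=cam('side');W=cam('wrist')
th=-1.455;u=np.array([np.cos(th),np.sin(th),0]);v=np.array([-u[1],u[0],0]);z=np.array([0,0,1.]);O=np.array([512.1,212.7,22])
s=ctrl.read_state();p=s['eef_pos']
print('tcp wrist',proj(W,p),proj(W,p+[0,0,20]))
t=np.linspace(0,2*np.pi,24)
for x0,tilt in [(0,0),(5,0),(0,5),(0,10)]:
    a=np.radians(tilt);e=O+24*u
    def w(pt): # local (x along u,y along v,h)
        X=pt[0]+x0-24;return e+u*(X*np.cos(a)+pt[2]*np.sin(a))+z*(-X*np.sin(a)+pt[2]*np.cos(a))+v*pt[1]
    for h in(0,156):
        P=[w((33.5*np.cos(q),33.5*np.sin(q),h)) for q in t]
        d=(proj(D,P)-[200,200])*2.6;w_=proj(W,P)
        b=lambda q:(q[:,0].min().round(),q[:,0].max().round(),q[:,1].min().round(),q[:,1].max().round())
        print(x0,tilt,h,'p3',*map(int,b(d)),'wrist',*map(int,b(w_)))
E
```

```text
tcp wrist [[320.13160838 292.31302316]] [[320.20495243 312.98912218]]
0 0 0 p3 127 240 418 514 wrist 274 362 194 277
0 0 156 p3 101 231 241 340 wrist 237 398 273 413
5 0 0 p3 131 244 412 507 wrist 275 362 200 283
5 0 156 p3 106 235 235 332 wrist 238 397 284 422
0 5 0 p3 127 240 419 509 wrist 274 363 195 277
0 5 156 p3 113 242 226 314 wrist 238 397 310 435
0 10 0 p3 126 240 420 503 wrist 274 363 198 276
0 10 156 p3 125 252 212 291 wrist 240 395 346 454
```

jog_arm --increments '[0,0,0,-0.6,0,0,0,0,0.5,0,-1.5,0,0,0,0,1.5,0,-2,0,0,0,0,3,0,-2,0,0,0,0,5,0,-2,0,0,0,0,5,0,1,0,0,0,0,5,0,2.2,0,0,0,0,5,0,2.2,0,0,0]'

```text
clock: 3.9
eef_pos: [502.5, 276.9, 132.2]
tool_rot: [-3.137, 0.002, 1.687]
force: [-0.7, -0.2, -0.8]
width: -0.1
gripper_force: 0.0
```

```bash
python3 s.py; python3 - <<'E'
from h import *
a=np.hstack([cv2.resize(ctrl.get_image('side')[200:430,200:360,::-1],None,fx=2.5,fy=2.5),cv2.resize(ctrl.get_image('wrist')[140:440,180:460,::-1],None,fx=1.4,fy=575/300)]);cv2.imwrite('pics/p4.png',a);print(a.shape)
p=ctrl.read_state()['eef_pos'];print((proj(cam('side'),p)-200)*2.5,(proj(cam('wrist'),p)-[180,140])*[1.4,1.917])
E
```

```text
t 3.9 local x,y,z -64.9 -2.1 132.2 rot [-3.137e+00  2.000e-03  1.687e+00] F local 0.12 -0.68 -0.78 [502.5 276.9 132.2]
(575, 792, 3)
[[111.61800542 419.87868277]] [[196.14972508 292.03550191]]
```

View pics/p4.png

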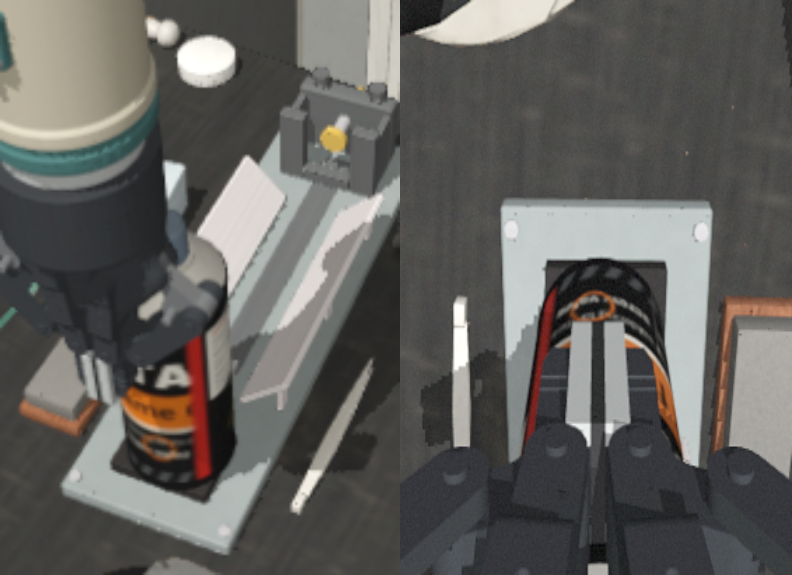

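jog_arm --increments '[0,-1.0,0.2,-0.3,0,0,0,0,-1.6,0.2,-0.3,0,0,0,0,-2,0.2,-0.3,0,0,0,0,-2.4,0.2,-0.3,0,0,0,0,-2.8,0.2,-0.3,0,0,0]'

```text
clock: 4.5
eef_pos: [509.8, 249.5, 137.6]
tool_rot: [3.141, -0.001, 1.686]
force: [0.1, -0.1, 0.8]
width: 0.3
gripper_force: 0.2
```

```bash
python3 s.py
```

```text
t 4.5 local x,y,z -36.8 2.0 137.6 rot [ 3.141e+00 -1.000e-03  1.686e+00] F local 0.06 0.06 0.79 [509.8 249.5 137.6]
```

jog_arm --increments '[0,-0.4,0,0,0,0,0,0,-0.7,0,0,0,0,0,0,-1,0,0,0,0,0]'

```text
clock: 4.8
eef_pos: [510.7, 239.7, 137.3]
tool_rot: [-3.142, -0.0, 1.686]
force: [0.7, 0.7, 0.4]
width: -0.2
gripper_force: 0.2
```

```bash
python3 s.py
```

```text
t 4.8 local x,y,z -26.9 1.8 137.3 rot [-3.142 -0.     1.686] F local -0.57 0.81 0.39 [510.7 239.7 137.3]
```

```bash
cat > c.py <<'E'
from h import *
import sys
th=-1.455;u=np.array([np.cos(th),np.sin(th),0]);v=np.array([-u[1],u[0],0]);z=np.array([0,0,1.]);O=np.array([512.1,212.7,0])
for n in('scene','side'):
    I=ctrl.get_image(n);C=cam(n)
    print(n,[(x,I[int(b),int(a)].tolist()) for x in range(20,250,20) for a,b in proj(C,O+u*x+z*78)])
E
python3 c.py; sed -n 1,2p /dev/null
```

```text
scene [(20, [162, 157, 143]), (40, [138, 25, 21]), (60, [13, 13, 14]), (80, [11, 10, 10]), (100, [239, 233, 228]), (120, [241, 236, 231]), (140, [239, 233, 229]), (160, [240, 234, 229]), (180, [239, 233, 228]), (200, [178, 190, 183]), (220, [75, 76, 74]), (240, [99, 105, 101])]
side [(20, [171, 168, 158]), (40, [135, 30, 26]), (60, [48, 43, 42]), (80, [17, 17, 18]), (100, [220, 213, 210]), (120, [224, 218, 215]), (140, [224, 217, 214]), (160, [222, 216, 212]), (180, [179, 187, 182]), (200, [97, 99, 97]), (220, [59, 59, 59]), (240, [98, 99, 96])]
```

jog_arm --increments '[0,-0.4,0,0,0,0,0,0,-0.8,0,0,0,0,0,0,-1.2,0,0,0,0,0,0,-1.6,0,0,0,0,0,0,-1.8,0,0,0,0,0,0,-1.8,0,0,0,0,0]'

```text
clock: 5.5
eef_pos: [512.9, 221.4, 137.3]
tool_rot: [-3.142, 0.0, 1.685]
force: [-0.3, 0.1, -0.1]
width: -0.4
gripper_force: 0.0
```

```bash
python3 s.py;python3 c.py
```

```text
t 5.5 local x,y,z -8.5 1.8 137.3 rot [-3.142  0.     1.685] F local -0.18 -0.29 -0.14 [512.9 221.4 137.3]
scene [(20, [211, 97, 21]), (40, [235, 231, 217]), (60, [143, 26, 21]), (80, [18, 16, 17]), (100, [18, 18, 19]), (120, [241, 235, 231]), (140, [239, 233, 228]), (160, [240, 234, 229]), (180, [239, 233, 228]), (200, [178, 190, 182]), (220, [74, 75, 72]), (240, [99, 105, 100])]
side [(20, [230, 131, 32]), (40, [86, 85, 80]), (60, [178, 39, 34]), (80, [87, 25, 24]), (100, [20, 20, 20]), (120, [17, 15, 17]), (140, [225, 218, 216]), (160, [224, 218, 214]), (180, [179, 187, 183]), (200, [99, 100, 98]), (220, [60, 60, 59]), (240, [99, 100, 98])]
```

Tilted or falling; hold briefly and look again.

jog_arm --increments '[0,-0.3,0,0,0,0,0,0,-0.6,0,0,0,0,0,0,-0.6,0,0,0,0,0,0,-0.6,0,0,0,0,0,0,-0.6,0,0,0,0,0]'

```text
clock: 6.1
eef_pos: [513.5, 216.1, 137.3]
tool_rot: [3.142, -0.0, 1.686]
force: [0.2, -0.1, 0.5]
width: 0.0
gripper_force: 0.0
```

```bash
python3 s.py;python3 c.py
```

```text
t 6.1 local x,y,z -3.2 1.8 137.3 rot [ 3.142 -0.     1.686] F local 0.16 0.18 0.5 [513.5 216.1 137.3]
scene [(20, [15, 15, 15]), (40, [22, 20, 21]), (60, [18, 17, 16]), (80, [17, 19, 17]), (100, [18, 19, 18]), (120, [235, 233, 219]), (140, [241, 240, 227]), (160, [249, 248, 239]), (180, [24, 23, 22]), (200, [122, 122, 116]), (220, [72, 74, 73]), (240, [99, 105, 101])]
side [(20, [21, 21, 21]), (40, [25, 25, 25]), (60, [22, 21, 22]), (80, [21, 21, 21]), (100, [20, 21, 21]), (120, [207, 205, 194]), (140, [232, 230, 218]), (160, [235, 233, 223]), (180, [30, 28, 30]), (200, [74, 83, 91]), (220, [59, 60, 58]), (240, [99, 100, 98])]
```

jog_arm --increments '[0,1,-0.2,0,0,0,0,0,1,-0.2,3,0,0,0,0,1,-0.2,6,0,0,0,0,1,-0.2,9,0,0,0,0,1,-0.2,10.5,0,0,0,0,1,-0.2,11,0,0,0,0,1,-0.2,11,0,0,0]'

```text
clock: 6.9
eef_pos: [509.9, 226.3, 26.9]
tool_rot: [-3.141, 0.0, 1.687]
force: [-0.2, 0.3, 0.6]
width: -0.3
gripper_force: 0.0
```

```bash
python3 s.py; python3 - <<'E'
from h import *
a=np.hstack([cv2.resize(ctrl.get_image('side')[220:420,210:370,::-1],None,fx=2.5,fy=2.5),cv2.resize(ctrl.get_image('wrist')[140:440,180:460,::-1],None,fx=1.4,fy=500/300)]);cv2.imwrite('pics/p5.png',a)
p=ctrl.read_state()['eef_pos'];print((proj(cam('side'),p)-[210,220])*2.5,(proj(cam('wrist'),p)-[180,140])*[1.4,1.667]+[400,0])
E
```

```text
t 6.9 local x,y,z -13.7 -0.6 26.9 rot [-3.141  0.     1.687] F local -0.27 -0.14 0.64 [509.9 226.3  26.9]
[[140.55827211 408.44605375]] [[596.13350601 253.84297334]]
```

View pics/p5.png

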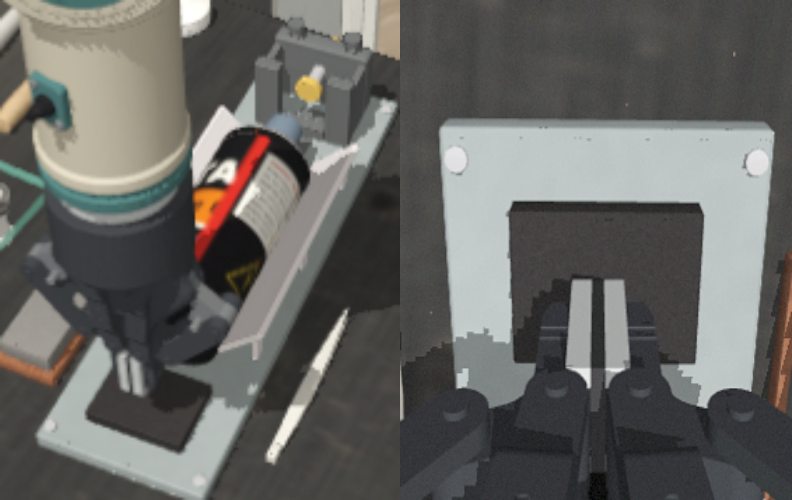

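jog_arm --increments '[0,-1,0,0,0,0,0,0,-1.6,0,0,0,0,0,0,-2.2,0,0,0,0,0,0,-2.6,0,0,0,0,0,0,-3.0,0,0,0,0,0,0,-3.4,0,0,0,0,0,0,-3.8,0,0,0,0,0,0,-4.2,0,0,0,0,0,0,-4.5,0,0,0,0,0]'

```text
clock: 7.9
eef_pos: [515.6, 181.4, 27.4]
tool_rot: [3.141, -0.001, 1.686]
force: [0.1, 2.4, 0.0]
width: 0.2
gripper_force: 0.9
```

```bash
python3 s.py
```

```text
t 7.9 local x,y,z 31.5 -0.1 27.4 rot [ 3.141e+00 -1.000e-03  1.686e+00] F local -2.36 0.42 0.05 [515.6 181.4  27.4]
```

jog_arm --increments '[0,-0.3,0,0,0,0,0,0,-0.6,0,0,0,0,0,0,-0.9,0,0,0,0,0,0,-1.2,0,0,0,0,0]'

```text
clock: 8.3
eef_pos: [517.0, 169.1, 27.4]
tool_rot: [3.141, -0.0, 1.686]
force: [0.2, 2.0, 1.2]
width: 0.1
gripper_force: 1.1
```

```bash
python3 s.py
```

```text
t 8.3 local x,y,z 43.9 -0.1 27.4 rot [ 3.141 -0.     1.686] F local -1.99 0.39 1.18 [517.  169.1  27.4]
```

jog_arm --increments '[0,-0.2,0,0,0,0,0,0,-0.4,0,0,0,0,0,0,-0.6,0,0,0,0,0,0,-0.8,0,0,0,0,0]'

```text
clock: 8.7
eef_pos: [517.9, 161.2, 27.4]
tool_rot: [3.141, -0.0, 1.686]
force: [-0.1, 2.2, 2.1]
width: 0.1
gripper_force: 1.3
```

jog_arm --increments '[0,-0.1,0,0,0,0,0,0,-0.2,0,0,0,0,0,0,-0.3,0,0,0,0,0,0,-0.4,0,0,0,0,0]'

```text
clock: 9.1
eef_pos: [518.3, 157.1, 27.3]
tool_rot: [-3.142, 0.0, 1.686]
force: [-0.5, 2.6, 1.9]
width: -0.1
gripper_force: 1.2
```

jog_arm --increments '[0,-0.1,0,0,0,0,0,0,-0.2,0,0,0,0,0,0,-0.3,0,0,0,0,0]'

```text
clock: 9.4
eef_pos: [518.7, 154.1, 27.3]
tool_rot: [3.142, -0.0, 1.686]
force: [-1.0, 1.9, 2.0]
width: 0.2
gripper_force: 1.2
```

jog_arm --increments '[0,-0.1,0,0,0,0,0,0,-0.2,0,0,0,0,0,0,-0.3,0,0,0,0,0,0,-0.4,0,0,0,0,0]'

```text
clock: 9.8
eef_pos: [519.1, 150.5, 27.3]
tool_rot: [3.141, -0.0, 1.686]
force: [-0.8, 5.1, 1.4]
width: -0.0
gripper_force: 2.4
```

jog_arm --increments '[0,-0.1,0,0,0,0,0,0,-0.2,0,0,0,0,0,0,-0.3,0,0,0,0,0]'

```text
clock: 10.1
eef_pos: [519.4, 148.7, 27.4]
tool_rot: [3.141, -0.002, 1.687]
force: [-0.9, 5.6, 0.9]
width: -0.1
gripper_force: 2.9
```

jog_arm --increments '[0,-0.1,0,0,0,0,0,0,-0.2,0,0,0,0,0,0,-0.3,0,0,0,0,0]'

```text
clock: 10.4
eef_pos: [519.8, 146.2, 27.4]
tool_rot: [3.141, -0.002, 1.687]
force: [-1.0, 7.5, 1.8]
width: -0.1
gripper_force: 3.3
```

jog_arm --increments '[0,-0.1,0,0,0,0,0,0,-0.2,0,0,0,0,0,0,-0.2,0,0,0,0,0]'

```text
clock: 10.7
eef_pos: [520.0, 144.1, 27.4]
tool_rot: [3.141, -0.002, 1.687]
force: [-1.2, 6.4, 0.8]
width: 0.2
gripper_force: 3.0
```

jog_arm --increments '[0,-0.1,0,0,0,0,0,0,-0.1,0,0,0,0,0]'

```text
clock: 10.9
eef_pos: [520.1, 143.4, 27.4]
tool_rot: [3.141, -0.002, 1.687]
force: [-0.9, 7.2, 1.6]
width: 0.0
gripper_force: 3.4
```

jog_arm --increments '[0,-0.1,0,0,0,0,0,0,-0.1,0,0,0,0,0]'

```text
clock: 11.1
eef_pos: [520.2, 142.6, 27.4]
tool_rot: [3.141, -0.003, 1.688]
force: [-1.3, 6.8, 1.2]
width: -0.0
gripper_force: 3.5
```

jog_arm --increments '[0,-0.1,0,0,0,0,0,0,-0.1,0,0,0,0,0]'

```text
clock: 11.3
eef_pos: [520.3, 141.7, 27.4]
tool_rot: [3.141, -0.003, 1.688]
force: [-0.9, 6.7, 0.8]
width: -0.1
gripper_force: 3.6
```

jog_arm --increments '[0,-0.1,0,0,0,0,0,0,-0.1,0,0,0,0,0]'

```text
clock: 11.5
eef_pos: [520.4, 140.9, 27.4]
tool_rot: [3.141, -0.003, 1.688]
force: [-1.4, 7.7, 1.0]
width: -0.0
gripper_force: 3.7
```

jog_arm --increments '[0,-0.1,0,0,0,0,0,0,-0.1,0,0,0,0,0]'

```text
clock: 11.7
eef_pos: [520.5, 140.2, 27.4]
tool_rot: [3.141, -0.003, 1.688]
force: [-0.5, 8.2, 0.8]
width: 0.1
gripper_force: 4.1
```

jog_arm --increments '[0,-0.1,0,0,0,0,0,0,-0.1,0,0,0,0,0]'

```text
clock: 11.9
eef_pos: [520.5, 140.0, 27.4]
tool_rot: [3.141, -0.004, 1.689]
force: [-0.7, 10.5, 0.8]
width: -0.3
gripper_force: 4.8
```

jog_arm --increments '[0,-0.1,0,0,0,0,0,0,-0.1,0,0,0,0,0]'

```text
clock: 12.1
eef_pos: [520.6, 139.8, 27.4]
tool_rot: [3.14, -0.005, 1.689]
force: [-0.5, 11.0, 1.4]
width: -0.1
gripper_force: 5.5
```

jog_arm --increments '[0,0.2,0,0,0,0,0,0,0.4,0,0,0,0,0,0,0.6,0,0,0,0,0,0,0.6,0,0,0,0,0]'

```text
clock: 12.5
eef_pos: [520.1, 142.0, 27.3]
tool_rot: [3.141, -0.001, 1.687]
force: [-0.5, 5.1, 1.7]
width: 0.1
gripper_force: 2.8
```

jog_arm --increments '[0,0.1,0,0,0,0,0,0,0.2,0,0,0,0,0,0,0.2,0,0,0,0,0]'

```text
clock: 12.8
eef_pos: [519.9, 143.1, 27.3]
tool_rot: [-3.141, 0.0, 1.686]
force: [-0.4, 3.9, 1.3]
width: 0.3
gripper_force: 1.9
```

jog_arm --increments '[0,0.1,0,0,0,0,0,0,0.2,0,0,0,0,0,0,0.2,0,0,0,0,0]'

```text
clock: 13.1
eef_pos: [519.5, 144.2, 27.2]
tool_rot: [-3.141, 0.001, 1.685]
force: [-0.9, 1.5, 0.7]
width: 0.3
gripper_force: 0.3
```

jog_arm --increments '[0,0.1,0,0,0,0,0,0,0.2,0,0,0,0,0,0,0.2,0,0,0,0,0]'

```text
clock: 13.4
eef_pos: [519.4, 147.0, 27.2]
tool_rot: [-3.141, 0.0, 1.686]
force: [-0.4, 0.1, 0.3]
width: 0.2
gripper_force: 0.0
```

jog_arm --increments '[0,1.5,0,0,0,0,0,0,4,0,0,0,0,0,0,6,0,0,0,0,0,0,6.5,0,-3,0,0,0,0,6.5,0,-7,0,0,0,0,6.5,0,-12,0,0,0,0,6.5,0,-17,0,0,0,0,6.5,0,-20,0,0,0,0,6.5,0,-20,0,0,0,0,6.5,0,-20,0,0,0]'

```text
clock: 14.4
eef_pos: [511.7, 212.9, 227.8]
tool_rot: [3.141, -0.001, 1.687]
force: [-0.3, -0.3, -0.5]
width: 0.3
gripper_force: 0.0
```

```bash
python3 s.py; python3 - <<'E'
from h import *
th=-1.455;u=np.array([np.cos(th),np.sin(th),0]);O=np.array([512.1,212.7,0]);z=np.array([0,0,1.])
for n in('scene','side'):
    I=ctrl.get_image(n);C=cam(n)
    # top line of can: body/shoulder boundary; base end
    for h in(79,):
        print(n,h,[(x,int(I[int(round(b)),int(round(a))].sum())) for x in range(60,260,5) for a,b in proj(C,O+u*x+z*h)])
    for h in(17,):print('bed',[(x,I[int(round(b)),int(round(a))].tolist()) for x in range(56,84,2) for a,b in proj(C,O+u*x+z*h)])
E
```

```text
t 14.4 local x,y,z -0.2 -0.4 227.8 rot [ 3.141e+00 -1.000e-03  1.687e+00] F local 0.25 -0.33 -0.47 [511.7 212.9 227.8]
scene 79 [(60, 53), (65, 52), (70, 47), (75, 46), (80, 53), (85, 54), (90, 296), (95, 316), (100, 305), (105, 261), (110, 187), (115, 189), (120, 176), (125, 188), (130, 189), (135, 183), (140, 314), (145, 314), (150, 316), (155, 318), (160, 311), (165, 311), (170, 316), (175, 312), (180, 319), (185, 317), (190, 312), (195, 313), (200, 315), (205, 313), (210, 312), (215, 309), (220, 311), (225, 312), (230, 69), (235, 201), (240, 397), (245, 366), (250, 372), (255, 297)]
bed [(56, [174, 186, 180]), (58, [174, 186, 180]), (60, [175, 186, 180]), (62, [174, 185, 177]), (64, [172, 180, 174]), (66, [168, 170, 165]), (68, [190, 188, 184]), (70, [222, 220, 218]), (72, [223, 221, 219]), (74, [221, 219, 216]), (76, [220, 219, 215]), (78, [220, 219, 215]), (80, [183, 180, 177]), (82, [20, 20, 19])]
side 79 [(60, 67), (65, 67), (70, 64), (75, 65), (80, 83), (85, 125), (90, 323), (95, 325), (100, 326), (105, 214), (110, 210), (115, 210), (120, 208), (125, 202), (130, 208), (135, 210), (140, 323), (145, 326), (150, 322), (155, 323), (160, 324), (165, 323), (170, 324), (175, 323), (180, 331), (185, 329), (190, 321), (195, 323), (200, 323), (205, 325), (210, 323), (215, 323), (220, 324), (225, 294), (230, 85), (235, 395), (240, 413), (245, 396), (250, 302), (255, 297)]
bed [(56, [178, 184, 181]), (58, [177, 184, 180]), (60, [177, 184, 180]), (62, [177, 183, 180]), (64, [177, 182, 179]), (66, [180, 179, 177]), (68, [218, 217, 215]), (70, [211, 209, 209]), (72, [209, 208, 206]), (74, [209, 206, 205]), (76, [211, 208, 207]), (78, [205, 203, 203]), (80, [25, 26, 26]), (82, [23, 22, 24])]
```

```bash
python3 -c "
from cell import ctrl
print(ctrl.finish_job())"
```

```text
the job is handed in; nothing more can be done
None
```

The can is tipped into the trough, nozzle towards the head, and pushed home to the solid stop with about 11 N at the wrist, then handed in at about 14.5 s. I take the catch to be up: the can stopped following the fingers about 4 mm back, and bright metal shows behind its base, but I had no view left to look closer. My first push rode up on the shoulder with about 12 N downward, so I backed off and pushed again lower down. I never touched the tweezers, oilstone or carton.

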